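# Rack the podcast microphones

## Robot

A 6-joint arm with a two-finger parallel gripper is mounted at the origin on the work surface. World frame = base frame: x ahead of the robot, y to its left, z up, the work surface at z = 0. Lengths are in mm, angles in rad, forces in N, time in s.
With the tool pointing down it reaches from about 350 to 875 mm from the base axis. Payload 4.2 kg.
Tool frame: the origin (TCP) lies at the very end of the fingers, on their centre line; the grasp point (between the pads) lies 19 mm behind it (r.tcp_to_grasp is the distance from the TCP to the grasp point, in mm); z points along the fingers, y is the line along which they close (so a half turn about z gives the same grasp; the last joint's range is limited). The gripper opens to 85 mm and grips with 20 to 120 N. Pads are 22 mm wide; open, the fingers measure 114 mm over their backs; the gripper's body (76 mm by 85 mm) begins 54 mm behind the grasp point. The pads swing forward as they close: fully open they stand 13 mm farther back than shut.
Start: joints at [-0.985, 0.385, 0.008, 0, -1.194, -0.259], TCP at [200.649, -591.895, 231.312] pointing down, gripper open.
Joint ranges: [-3.14, 3.14], [-1.21, 2.06], [-1.07, 1.41], [-3.16, 2.05], [-2.99, -0.16], [-3.1, 3.1]. Speed limits (rad/s): [2.79, 2.79, 3.14, 3.14, 3.14, 3.14].

## Interface

Orientations are given as a rotation vector (axis times angle).
In Python, from plant import read_state, grab_frame, get_calibration, order, finder, r gives the robot as it stands. The module is installed in compiled form; this text tells all that it offers.
- The arm moves only by the tool apply_moves, never from a script. Its argument "rows" is text: rows parted by semicolons, each of 6 numbers parted by spaces: the shift along the tool's x, y, z in mm, then the turn, a rotation vector about the tool's x, y, z in rad. In form: x y z rx ry rz; .... A call has 1 to 20 rows; each row shifts and turns the commanded pose from where the row before left it, along the tool's axes as they then stand; what a row does not reach is not made up. A row lasts 1/8 s, in which the tool goes at most 62.5 mm and 10.7 degrees, less where a joint would pass 70% of its speed; a pose out of reach is approached as far as the arm can. A call with a gripper value outside its range is refused whole. "grip" is the gripper's target within -1 to 1 (fully open at 1, half-way at 0, shut at -1), set as the call begins (left out, the last holds). The fingers move at their own pace and stop on an object; "grip_force" is the grip in N (left out, the last holds). Time passes only in rows, so rows that do not move let the fingers close. It gives the time, the measured TCP pose, the force, the opening and the grip force at its end, in the units of the state.
- read_state(): the state, without advancing time (a new reading comes with each control period).
- grab_frame(name): name is "scene" or "side" or "wrist"; returns the picture (384x512x3 uint8, red, green, blue); there is no depth.
- get_calibration(name): a dict with "fx", "fy", "cx", "cy" (pixels), "eye" and "orientation" of the camera in the world. Camera axes: x right, y up, looking along -z (the intrinsics and any distortion apply to the point x, -y, -z); pixel columns grow to the right and rows downward; lengths in mm; the calibration is good to about 2 mm. A picture is of the moment at which its call begins: read the wrist's pose just before it. get_calibration takes no time and is no camera call; for the wrist camera it gives the pose at the moment of the call.
- order.sign_off(): hands the job in; it is judged then, once.
Trained networks look in the newest picture that a camera, given by its name, has taken for a name from the list of things; names that differ only in an ending like _2 or _b are one class to them, and where a whole thing is asked for, a point or a joint stands for the part that bears it (a point fixed in the world has none). Each returns a list of dicts, best first, with "confidence" (0 to 1); they miss things now and then, are a little off and sometimes report something else, mostly with a low value. They report only what shows in the picture. A call takes as long as a camera call. They do not tell look-alikes from the thing itself.
- finder.spot_in(thing, camera): "bbox" ([left, top, right, bottom] in pixels, round what is visible of it).
- finder.tip_of(thing, camera): "pixel" ([column, row] in pixels: a listed point, or the origin of a listed thing).
The state is a dict: "clock": time; "joint_pos": joint angles; "joint_vel": joint speeds; "joint_efforts": joint torques, N m; "position": TCP position; "tcp_rot": TCP orientation; "wrist_force": force on the tool from outside, world axes, zero at the start; "torque": the same for the moment, N m; "width": finger opening in mm; "finger_force": force on a finger pad.
Only numpy, scipy, OpenCV 4.12 (cv2) and the standard library are available. Lean on these libraries where they do the work, as an engineer would, in place of code of your own. Each camera call takes 0.05 s, during which the arm holds its last target. There are 200 camera calls.

## Task

Put the two microphones that lie on the table away in the leaning rack beside the one already standing there: each goes in tail-down, head up, all the way to the bottom of the free socket that fits it (the big one in the free wide socket, the slim one in the narrow socket). Let go of them, and do not knock or shove the standing microphone or the other things on the table.

Things in the scene. Friction and masses are not known exactly. Their poses are not given: they have to be found in the camera images.
- big_mic_centre (a point): Big microphone, round grey handle 28 mm in diameter, about 0.3 kg, 180 mm long in all, lying on the table. Point on its axis at mid-length. As it lies, x points level from tail to head, z up; the axis rises 6.2 degrees to the head, propped by the collar.
- big_mic_tail (a point): middle of its tail end, on the axis. From here the straight handle (with a hemispherical foot) runs 125 mm to the collar
- big_mic_head (a point): tip of its metal grille head, on the axis; below the head is an eight-sided collar 52 mm across flats, 12 mm long; the head is no wider
- slim_mic_centre (a point): Slim microphone, round grey handle 20 mm in diameter, about 0.18 kg, 156 mm long in all, lying on the table. Point on its axis at mid-length. As it lies, x points level from tail to head, z up; the axis rises 4.2 degrees to the head, propped by the collar.
- slim_mic_tail (a point): middle of its tail end, on the axis. From here the straight handle (with a hemispherical foot) runs 118 mm to the collar
- slim_mic_head (a point): tip of its metal grille head, on the axis; below the head is an eight-sided collar 36 mm across flats, 12 mm long; the head is no wider
- wide_socket_floor (a point): Free wide socket: pale wooden block, 56 mm square, fixed leaning in the rack. Point: middle of the floor of its round well, 31 mm in diameter, 60 mm deep along its axis. z vertical, x level towards where the well leans (away from the robot), y along the row
- wide_socket_mouth (a point): middle of the mouth of that well, in the block's slanted top; the line from floor to mouth is the well's axis, 25 degrees from vertical
- narrow_socket_floor (a point): Narrow socket: pale wooden block, 56 mm square, fixed leaning in the rack. Point: middle of the floor of its round well, 23 mm in diameter, 60 mm deep along its axis. z vertical, x level towards where the well leans (away from the robot), y along the row
- narrow_socket_mouth (a point): middle of the mouth of that well, in the block's slanted top; the line from floor to mouth is the well's axis, 25 degrees from vertical
- rack: Fixed wooden board 130 x 300 x 10 mm (x, y, z), origin under its middle; it carries the three sockets in a row along its y, 95 mm apart, in any order; a paperback 22 mm high lies fixed on the table between the rack and the robot
- standing_mic_head (a point): tip of the head of a third microphone, the same as the big one, already standing in the rack in the third socket (wide, taken). Its axis leans like the wells', 25 to 28 degrees
- tin: Small round metal tin, 54 mm in diameter, 32 mm high, loose, near the big microphone; origin under its middle
- stamp: Wooden hand stamp, base 50 x 36 mm, 54 mm high with its knob, loose, near the slim microphone; origin under its middle
- cup: Lidded takeaway cup, 86 mm in diameter at the top, 116 mm high, loose; origin under its middle
- jar: Closed amber jar, 68 mm in diameter, 110 mm high, loose; origin under its middle
Not all that is in view belongs to the job. Leave any green or red look-alike of the part that bears big_mic_centre alone.

How it is judged:
By the outcome, as a careful person would: the job done as asked, in the order asked, and still so for the second after the job is handed in, with the robot touching nothing.
It also fails if it takes over 70 s, if anything falls off the work surface, if the arm or the gripper's body presses on something with over 40 N, if the wrist force passes 120 N, or if a joint passes its speed limit or range.

## Working session

There is one attempt and no reset: what is moved stays moved. The work goes in short steps, Python scripts to look and compute and a tool call to move; the robot and the scene stay as the last step left them, time stands still between calls to the robot, and variables do not carry over. Pictures are saved under pics/ and viewed, at most 11 in all, crops included, and the job is handed in when it is done.

Besides the shell and the picture viewer there is one more tool, called after "Call:" as name(argument=value, ...) on one line, values as JSON. apply_moves: Moves the arm, as the interface text tells. Its arguments: {"type":"object","properties":{"rows":{"type":"string"},"grip":{"type":"number"},"grip_force":{"type":"number"}},"required":["rows"]}

```bash
mkdir -p pics; cat > h.py <<'E'
import numpy as np, cv2
from scipy.spatial.transform import Rotation as R
from plant import read_state, grab_frame, get_calibration, order, finder, r
def Rm(o):
    o=np.array(o,float)
    if o.shape==(3,3): return o
    return R.from_rotvec(o).as_matrix() if o.size==3 else R.from_quat(o).as_matrix()
def ray(c,px):
    d=np.array([(px[0]-c['cx'])/c['fx'],-(px[1]-c['cy'])/c['fy'],-1.])
    d=Rm(c['orientation'])@d; return np.array(c['eye'],float),d/np.linalg.norm(d)
def onz(c,px,z):
    e,d=ray(c,px); return e+d*(z-e[2])/d[2]
def tri(rs):
    A=np.zeros((3,3));b=np.zeros(3)
    for e,d in rs:
        P=np.eye(3)-np.outer(d,d);A+=P;b+=P@e
    p=np.linalg.solve(A,b); return p,[float(np.linalg.norm((np.eye(3)-np.outer(d,d))@(p-e))) for e,d in rs]
def proj(c,p):
    q=Rm(c['orientation']).T@(np.array(p,float)-np.array(c['eye'],float))
    return np.array([c['cx']+c['fx']*q[0]/-q[2],c['cy']-c['fy']*q[1]/-q[2]])
E
python3 - <<'E'
from h import *
np.set_printoptions(precision=1,suppress=True)
C={}
for n in('scene','side','wrist'):
    c=get_calibration(n);C[n]=c;print(n,c)
    cv2.imwrite(f'pics/{n}0.png',grab_frame(n)[:,:,::-1])
for t in ['big_mic_centre','big_mic_tail','big_mic_head','slim_mic_centre','slim_mic_tail','slim_mic_head','wide_socket_floor','wide_socket_mouth','narrow_socket_floor','narrow_socket_mouth','rack','standing_mic_head','tin','stamp','cup','jar']:
    rs=[]
    for n in('scene','side'):
        o=finder.tip_of(t,n)
        print(t,n,[(np.round(x['pixel'],1).tolist(),round(x['confidence'],2)) for x in o[:3]],end=' ')
        if o: rs.append(ray(C[n],o[0]['pixel']))
    print()
    if len(rs)==2: print('   ',*tri(rs))
print(read_state())
E
cd pics; python3 -c "
import cv2,numpy as np
a=[cv2.imread(n+'0.png') for n in('scene','side')]
cv2.imwrite('sc.png',cv2.resize(a[0],(800,600)));cv2.imwrite('si.png',cv2.resize(a[1],(800,600)))"
```

```text
scene {'fx': 365.08046540151634, 'fy': 365.08046540151634, 'cx': 255.41069988950747, 'cy': 192.54624808715587, 'eye': array([1145.3, -575.6,  736.3]), 'orientation': array([0.9, 0.4, 0.8])}
side {'fx': 400.62363344308363, 'fy': 400.62363344308363, 'cx': 251.10862306680465, 'cy': 196.43769726594235, 'eye': array([224.1, 783.3, 923. ]), 'orientation': array([ 0.2, -1.1, -2.6])}
wrist {'fx': 277.11862742114255, 'fy': 277.11862742114255, 'cx': 256.44955729082574, 'cy': 188.96642399713585, 'eye': array([ 127.3, -617.8,  372.6]), 'orientation': array([-0.2, -0.3,  1.9])}
big_mic_centre scene [([146.4, 223.4], 0.62), ([161.1, 277.1], 0.58)] big_mic_centre side [([284.6, 154.8], 0.85), ([337.1, 145.5], 0.76), ([340.4, 187.0], 0.7)] 
    [ 474.6 -284.   117.8] [49.6533468394079, 49.6533468394078]
big_mic_tail scene [([119.6, 260.9], 0.98), ([140.9, 264.8], 0.86), ([141.8, 244.3], 0.65)] big_mic_tail side [([310.5, 160.0], 0.94), ([324.0, 171.3], 0.82), ([326.7, 162.0], 0.72)] 
    [ 423.  -377.7   22.9] [22.333338210743833, 22.333338210743875]
big_mic_head scene [([186.7, 297.4], 0.77), ([41.
[... 1732 characters left out ...]
side [] 
cup scene [([298.2, 193.1], 0.25)] cup side [([241.8, 161.3], 0.82)] 
    [605.5  -5.  204.2] [46.17578309959111, 46.17578309959118]
jar scene [([360.3, 220.2], 0.75)] jar side [([154.4, 279.3], 0.77), ([264.7, 150.0], 0.39)] 
    [691.7 286.   -6.4] [2.60525572062473, 2.6052557206248856]
{'clock': 1.75, 'joint_pos': array([-1. ,  0.4,  0. ,  0. , -1.2, -0.3]), 'joint_vel': array([ 0.,  0.,  0.,  0., -0., -0.]), 'joint_efforts': array([  0. , -39.2,  18.9,   4.2,  -0. ,   0. ]), 'position': array([ 200.6, -591.9,  231.3]), 'tcp_rot': array([ 0.5, -3.1, -0. ]), 'wrist_force': array([ 0.3,  0.1, -0.1]), 'torque': array([-0.,  0., -0.]), 'finger_force': 0.0, 'width': 85.47278101672774}
```

View pics/sc.png

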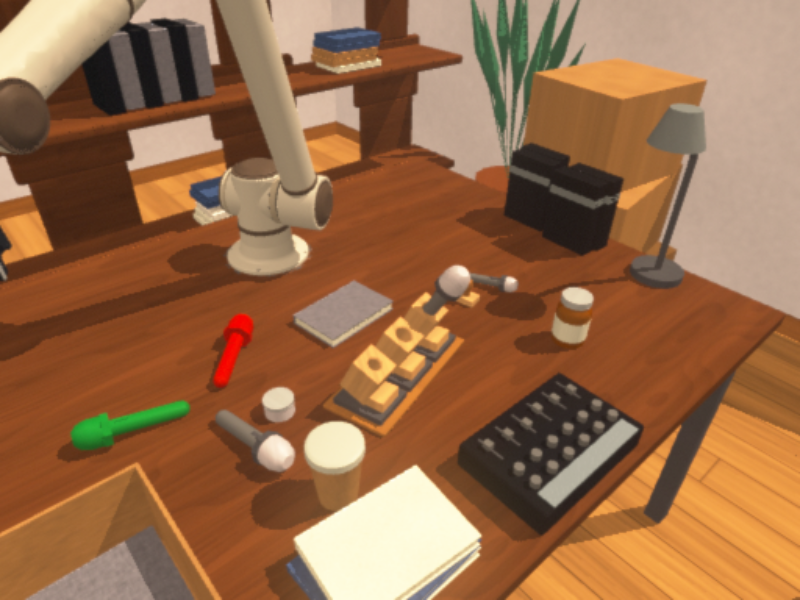

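View pics/si.png

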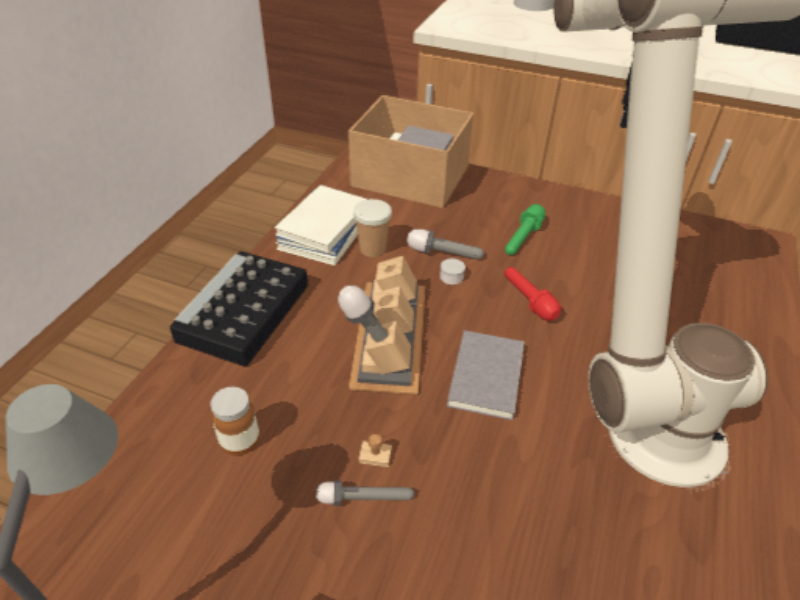

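The scene view (in 512-px terms) shows the grey big mic, tail about (141,265) and head about (187,297), with a tin beside it. The cup is near (214,290). The narrow socket is nearest the camera at (240,232), the wide one is in the middle at (258,213), and the standing mic is at the far end. In the side view the slim mic lies at (213..262, 315), with the stamp above it at (240,290). The green and red mics are decoys.

```bash
cat > m.py <<'E'
from h import *
np.set_printoptions(precision=1,suppress=True)
C={n:get_calibration(n) for n in('scene','side')}
def T(name,a,b): 
    p,e=tri([ray(C['scene'],a),ray(C['side'],b)]);print(name,p,np.round(e,1));return p
E
python3 - <<'E'
from m import *
T('bt',(140.9,264.8),(310.5,160));T('bh',(186.7,297.4),(266.7,150.2))
print('tail z14',onz(C['scene'],(140.9,264.8),14),onz(C['side'],(310.5,160),14))
print('head z33',onz(C['scene'],(186.7,297),33),onz(C['side'],(266.7,150.2),33))
print('slim tail',onz(C['side'],(264.9,315.7),10),'head',onz(C['side'],(200.6,317.2),21),onz(C['scene'],(331,182.6),21))
for n in C:
    for t in ('cup','stamp','jar','tin','slim_mic_centre'): print(n,t,[(np.round(o['bbox']).tolist(),round(o['confidence'],2)) for o in finder.spot_in(t,n)[:2]])
print('cup',onz(C['scene'],(338/1.5625,500/1.5625),0),onz(C['side'],(373/1.5625,250/1.5625),0))
# holes: dark-ellipse centroids
for n,pts in (('scene',((240,233),(258,211))),('side',((251,172),(249,193)))):
    im=cv2.imread(f'pics/{n}0.png')
    for p in pts:
        x,y=p; print(n,p);cr=im[y-13:y+13,x-16:x+16]
        cv2.imwrite(f'pics/c_{n}_{x}.png',cr)
a=[cv2.resize(cv2.imread(f'pics/{f}'),(380,290),interpolation=2) for f in('c_scene_240.png','c_scene_258.png','c_side_251.png','c_side_249.png')]
cv2.imwrite('pics/holes.png',np.vstack([np.hstack(a[:2]),np.hstack(a[2:])]))
E
```

```text
bt [ 437.5 -350.5   19.5] [3.7 3.7]
bh [ 604.9 -323.    28.9] [12.4 12.4]
tail z14 [ 436.5 -347.4   14. ] [ 436.7 -361.7   14. ]
head z33 [ 619.8 -318.7   33. ] [ 595.7 -330.3   33. ]
slim tail [372.3 283.7  10. ] head [516.  354.1  21. ] [512.6 347.9  21. ]
scene cup [([195.0, 270.0, 231.0, 326.0], 0.65), ([272.0, 172.0, 302.0, 202.0], 0.58)]
scene stamp [([295.0, 180.0, 308.0, 194.0], 0.59), ([299.0, 174.0, 330.0, 188.0], 0.2)]
scene jar [([353.0, 186.0, 377.0, 223.0], 0.72)]
scene tin [([166.0, 245.0, 192.0, 272.0], 0.68)]
scene slim_mic_centre [([300.0, 175.0, 329.0, 187.0], 0.59)]
side cup [([227.0, 127.0, 251.0, 167.0], 0.96)]
side stamp [([259.0, 147.0, 308.0, 169.0], 0.63), ([231.0, 282.0, 252.0, 298.0], 0.52)]
side jar [([139.0, 245.0, 166.0, 294.0], 0.94), ([221.0, 186.0, 250.0, 222.0], 0.52)]
side tin [([281.0, 165.0, 297.0, 182.0], 0.59)]
side slim_mic_centre [([205.0, 308.0, 268.0, 325.0], 0.68), ([261.0, 144.0, 311.0, 167.0], 0.46)]
cup [ 696.4 -289.9    0. ] [ 683.6 -275.8    0. ]
scene (240, 233)
scene (258, 211)
side (251, 172)
side (249, 193)
```

View pics/holes.png

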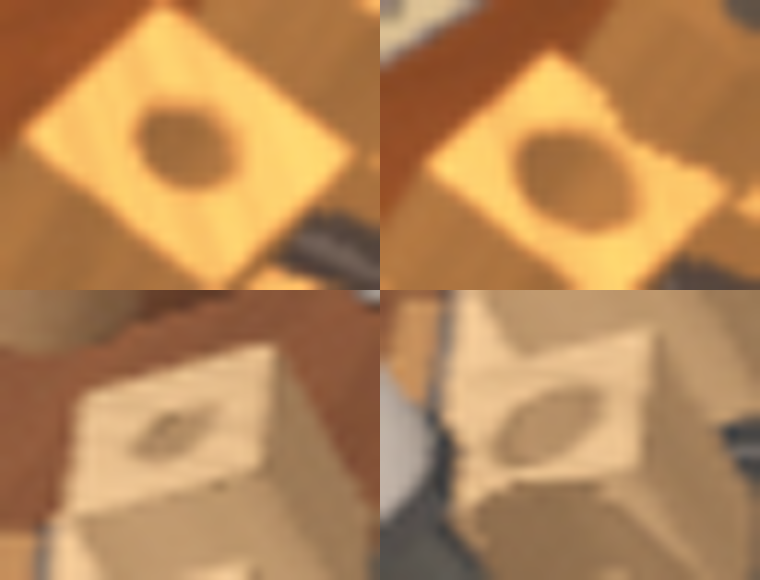

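```bash
cat >> m.py <<'E'
def plan(P,Rt,n):
    """rows from the present pose to P,Rt in n equal rows"""
    s=read_state();R0=Rm(s['tcp_rot']);p0=np.array(s['position'])
    w=R.from_matrix(R0.T@Rt).as_rotvec();d=R0.T@(np.array(P)-p0)
    dr=R.from_rotvec(w/n).as_matrix()
    # equal rotations; straight world line -> per-row shift in the current tool frame
    Rk=R0.copy();rows=[]
    for k in range(n):
        v=Rk.T@((np.array(P)-p0)/n); rows.append(np.r_[v,w/n]); Rk=Rk@dr
    print('d',d,'w',np.round(w,3),'deg/row',np.degrees(np.linalg.norm(w))/n)
    print('; '.join(' '.join(f'{x:.1f}' for x in q[:3])+' '+' '.join(f'{x:.4f}' for x in q[3:]) for q in rows))
def frame(x,z):
    z=np.array(z,float);z/=np.linalg.norm(z);x=np.array(x,float);x-=z*(x@z);x/=np.linalg.norm(x)
    return np.c_[x,np.cross(z,x),z]
E
python3 - <<'E'
from m import *
T('narrow',(239.1,232.7),(249.2,171.1));T('wide',(258,213.8),(246.8,191.9))
s=read_state();R0=Rm(s['tcp_rot']);c=get_calibration('wrist')
print('R0',R0,'cam in tool',R0.T@(np.array(c['eye'])-s['position']),'camaxes',R0.T@Rm(c['orientation']))
print('stamp',onz(C['side'],(241.5,293),10),onz(C['scene'],(301,189),10), r.tcp_to_grasp)
u=np.array([np.cos(.16),np.sin(.16),0])
for sg in(1,-1): plan([500,-340,260],frame(sg*u,[0,0,-1]),9)
E
```

```text
narrow [ 580.9 -125.3   98.4] [1.4 1.4]
wide [551.7 -33.8  97.2] [1.1 1.1]
R0 [[-0.9 -0.3 -0. ]
 [-0.3  0.9  0. ]
 [ 0.   0.  -1. ]] cam in tool [  77.8   -1.2 -142.3] camaxes [[-0.   1.   0.3]
 [ 1.   0.   0. ]
 [ 0.   0.3 -1. ]]
stamp [452.3 245.5  10. ] [461.3 248.3  10. ] 18.700000000000003
d [-364.4  142.5  -28.7] w [ 0.  0. -3.] deg/row 18.93804717867644
-40.5 15.8 -3.2 0.0000 0.0000 -0.3305; -43.4 1.8 -3.2 0.0000 0.0000 -0.3305; -41.7 -12.4 -3.2 0.0000 0.0000 -0.3305; -35.4 -25.2 -3.2 0.0000 0.0000 -0.3305; -25.3 -35.3 -3.2 0.0000 0.0000 -0.3305; -12.5 -41.6 -3.2 0.0000 0.0000 -0.3305; 1.7 -43.4 -3.2 0.0000 0.0000 -0.3305; 15.7 -40.5 -3.2 0.0000 0.0000 -0.3305; 28.0 -33.2 -3.2 0.0000 0.0000 -0.3305
d [-364.4  142.5  -28.7] w [ 0.  -0.   0.2] deg/row 1.0619529176411215
-40.5 15.8 -3.2 0.0000 -0.0000 0.0185; -40.2 16.6 -3.2 0.0000 -0.0000 0.0185; -39.9 17.3 -3.2 0.0000 -0.0000 0.0185; -39.5 18.1 -3.2 0.0000 -0.0000 0.0185; -39.2 18.8 -3.2 0.0000 -0.0000 0.0185; -38.8 19.5 -3.2 0.0000 -0.0000 0.0185; -38.5 20.2 -3.2 0.0000 -0.0000 0.0185; -38.1 20.9 -3.2 0.0000 -0.0000 0.0185; -37.7 21.6 -3.2 0.0000 -0.0000 0.0185
```

Call:
apply_moves(rows="-40.5 15.8 -3 0 0 0.0185;-40.2 16.6 -3 0 0 0.0185;-39.9 17.3 -3 0 0 0.0185;-39.5 18.1 -3 0 0 0.0185;-39.2 18.8 -3 0 0 0.0185;-38.8 19.5 -3 0 0 0.0185;-38.5 20.2 -3 0 0 0.0185;-38 21 -3 0 0 0.0185;-37.7 21.6 -3 0 0 0.0185;0 0 0 0 0 0", grip=0.5)

```text
clock: 3.5
position: [501.9, -338.3, 258.3]
tcp_rot: [-0.257, 3.13, -0.0]
wrist_force: [0.1, -0.6, 1.0]
width: 63.8
finger_force: 0.0
```

```bash
cat > w.py <<'E'
from m import *
def look(tag,things=()):
    s=read_state();c=get_calibration('wrist');im=grab_frame('wrist')
    cv2.imwrite(f'pics/{tag}.png',im[:,:,::-1]);np.savez(f'pics/{tag}.npz',**{k:np.array(v) for k,v in c.items()})
    print('joints',np.round(s['joint_pos'],4).tolist(),'pos',s['position'],'rot',np.round(s['tcp_rot'],4),'t',s['clock'],'w',s['width'])
    with open('log.txt','a') as f: f.write(repr((list(map(float,s['joint_pos'])),list(map(float,s['position'])),list(map(float,s['tcp_rot']))))+'\n')
    for t,z in things:
        for o in finder.tip_of(t,'wrist')[:2]: print(t,np.round(o['pixel'],1),round(o['confidence'],2),onz(c,o['pixel'],z))
    return c,im
E
python3 - <<'E'
from w import *
look('w1',[('big_mic_tail',14),('big_mic_centre',23.7),('big_mic_head',33),('tin',0),('cup',0),('wide_socket_mouth',97),('narrow_socket_mouth',97)])
E
```

```text
joints [-0.3259, 0.3339, -0.0002, -0.0001, -1.2361, -1.0808] pos [ 501.9 -338.3  258.3] rot [-0.3  3.1 -0. ] t 3.5 w 63.808812837780145
big_mic_tail [257.  108.5] 0.67 [ 437.4 -349.2   14. ]
big_mic_tail [287.7  64.9] 0.67 [ 378.1 -319.2   14. ]
big_mic_centre [352.8  11.1] 0.97 [ 309.4 -255.6   23.7]
big_mic_centre [251.9 173.9] 0.67 [ 525.4 -341.8   23.7]
big_mic_head [255.7 230.7] 0.92 [ 607. -323.   33.]
big_mic_head [89.4  4.3] 0.91 [ 354.9 -557.7   33. ]
tin [310.3 156.6] 0.94 [ 491.8 -261.     0. ]
cup [272.7 269.1] 0.61 [ 688.9 -280.7    0. ]
wide_socket_mouth [492.1 251.9] 0.96 [556.1 -33.3  97. ]
narrow_socket_mouth [413.9 263.2] 0.89 [ 587.5 -123.7   97. ]
```

View pics/w1.png

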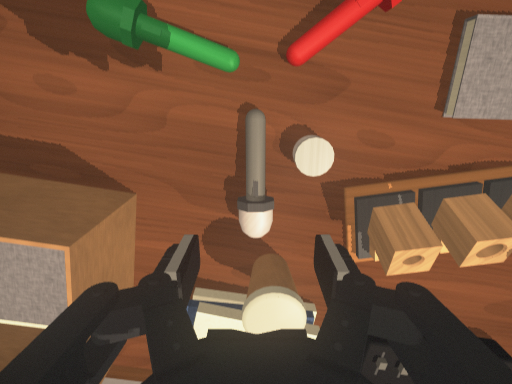

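The wrist view shows the big mic vertical in the picture, tail (256,109), collar row ~203, head tip (255,237). The tin is at (314,156) to its right, the cup is beyond the head, and both free sockets are at right with holes near (412,261) and (492,247).

```bash
python3 - <<'E'
from w import *
c=dict(np.load('pics/w1.npz'))
t=onz(c,(255.7,111),16);co=onz(c,(255.3,199),38);hd=onz(c,(255.5,237),33);print(t,co,hd)
u=(co-t)[:2];print('az',np.arctan2(u[1],u[0]),np.linalg.norm(u));u=hd[:2]-t[:2];print('az',np.arctan2(u[1],u[0]),np.linalg.norm(u))
# handle edges by colour (low saturation) per row
im=cv2.imread('pics/w1.png');hs=cv2.cvtColor(im,cv2.COLOR_BGR2HSV)
for y in (120,140,160,180):
    x=np.where((hs[y,235:280,1]<70))[0]+235;print(y,x.min(),x.max())
for z in(97,98.4):print('mouths',onz(c,(492-0,247.5),z),onz(c,(412,261),z))
u=np.array([np.cos(.16),np.sin(.16)])
g=np.r_[t[:2]+97*u*.994,0];print('grasp',g)
E
```

```text
[ 440.8 -350.4   16. ] [ 556.4 -331.8   38. ] [ 617.2 -321.6   33. ]
az 0.15891329879749563 117.13674780388878
az 0.16175176981923176 178.72772237186766
120 246 264
140 246 264
160 246 264
180 246 264
mouths [550.3 -36.   97. ] [ 584.8 -127.2   97. ]
mouths [549.7 -37.5  98.4] [ 584.1 -128.2   98.4]
grasp [ 536. -335.    0.]
```

Call:
apply_moves(rows="-11.4 -0.8 45 0 0 0;-11.4 -0.8 50 0 0 0;-11.4 -0.7 50 0 0 0;0 0 50 0 0 0;0 0 35 0 0 0;0 0 15 0 0 0;0 0 8 0 0 0;0 0 0 0 0 0")

```text
clock: 4.9
position: [534.5, -337.2, 6.1]
tcp_rot: [-0.251, 3.13, -0.001]
wrist_force: [-0.1, 0.5, 1.0]
width: 63.9
finger_force: 0.0
```

Call:
apply_moves(rows="0 0 0 0 0 0;0 0 0 0 0 0;0 0 0 0 0 0;0 0 0 0 0 0;0 0 0 0 0 0;0 0 0 0 0 0", grip=-1, grip_force=60)

```text
clock: 5.65
position: [534.6, -336.9, 6.6]
tcp_rot: [-0.252, 3.13, -0.001]
wrist_force: [-1.3, 2.5, 6.1]
width: 26.1
finger_force: 58.9
```

Call:
apply_moves(rows="0 0 -20 0 0 0;0 0 -45 0 0 0;0 0 -50 0 0 0;0 0 -50 0 0 0;0 0 -50 0 0 0;0 0 -20 0 0 0;0 0 0 0 0 0")

```text
clock: 6.52
position: [534.3, -336.8, 241.3]
tcp_rot: [-0.251, 3.129, -0.001]
wrist_force: [-0.2, 0.0, -3.3]
width: 26.0
finger_force: 59.4
```

```bash
python3 - <<'E'
from w import *
look('w2')
print(read_state()['wrist_force'],read_state()['torque'])
E
```

```text
joints [-0.3069, 0.3884, 0.0392, -0.0005, -1.2189, -1.1037] pos [ 534.3 -336.8  241.3] rot [-0.3  3.1 -0. ] t 6.525 w 26.01941189321907
[ 0.2  0.6 -2.9] [ 0.   0.1 -0.1]
```

Call:
apply_moves(rows="0 0 -10 -0.15 0 0;0 0 -10 -0.15 0 0;0 0 -10 -0.15 0 0;0 0 0 -0.15 0 0;0 0 0 -0.15 0 0;0 0 0 0 0 0")

```text
clock: 7.32
position: [534.1, -342.8, 263.5]
tcp_rot: [0.219, -2.853, -1.133]
wrist_force: [0.6, -0.0, -2.9]
width: 26.4
finger_force: 59.9
```

```bash
python3 - <<'E'
from w import *
look('w3')
E
```

```text
joints [-0.5942, 0.6907, 0.6234, -0.5824, -2.006, -0.9363] pos [ 534.1 -342.8  263.5] rot [ 0.2 -2.9 -1.1] t 7.325 w 26.356547958322288
```

```bash
cat > k.py <<'E'
from w import *
from scipy.optimize import least_squares
def rx(a):return R.from_rotvec([a,0,0]).as_matrix()
def ry(a):return R.from_rotvec([0,a,0]).as_matrix()
def rz(a):return R.from_rotvec([0,0,a]).as_matrix()
H=np.c_[[0,0,-1],[0,1,0],[1,0,0]].astype(float) # tool axes at zero: z=+X
def fk(p,q,s4,s6):
    h,a1,L2,a3,L4,D,y0,y1,t0=p
    A=rz(q[0]);P=A@[a1,y0,h]
    A=A@ry(q[1]);P=P+A@[0,0,L2]
    A=A@ry(-q[2]);P=P+A@[L4,0,a3]
    A=A@rx(s4*q[3]);A=A@ry(-q[4]);P=P+A@[D,y1,0]
    return P,A@H@rz(s6*q[5]+t0)
def data(): return [(np.array(a),np.array(b),Rm(c)) for a,b,c in map(eval,open('log.txt'))]+[(np.array([-0.985,.385,.008,0,-1.194,-.259]),np.array([200.649,-591.895,231.312]),None)]
def fit():
    best=None
    for s4 in(1,-1):
        for s6 in(1,-1):
            def f(p):
                o=[]
                for q,P,M in data():
                    x,m=fk(p,q,s4,s6);o+=list(x-P)
                    if M is not None:o+=list(100*(m-M).ravel())
                return np.array(o+list(1e-3*(p[:6]-[170,0,556,0,417,300])))
            for t in(0,1.57,3.14,-1.57):
                z=least_squares(f,[170,0,556,0,417,300,-80,-80,t])
                if best is None or z.cost<best[0]:best=(z.cost,z.x,s4,s6)
    return best
E
python3 - <<'E'
from k import *
b=fit();print(b)
for q,P,M in data():
    x,m=fk(b[1],q,*b[2:]);print(x-P, 0 if M is None else np.abs(m-M).max())
E
```

```text
(np.float64(0.023174025351836266), array([ 163.1,    3.6,  564.1,   -2.3,  419.1,  298.2,   -1.1, -158.8,
         -1.6]), -1, -1)
[-0.  -0.1 -0. ] 4.023474262093707e-16
[-0.1 -0.1  0. ] 2.220446049250313e-16
[0. 0. 0.] 2.636779683484747e-16
[ 0.2  0.1 -0. ] 0
```

```bash
cat >> k.py <<'E'
LO=np.array([-3.14,-1.21,-1.07,-3.16,-2.99,-3.1]);HI=np.array([3.14,2.06,1.41,2.05,-.16,3.1])
PK=None
def ik(P,M,q0,free=False):
    global PK
    if PK is None: PK=fit()
    lo,hi=(LO-.0,HI+.0)
    def f(q):
        x,m=fk(PK[1],q,*PK[2:]);return np.r_[x-P,R.from_matrix(m.T@M).as_rotvec()*200]
    z=least_squares(f,np.clip(q0,lo+1e-3,hi-1e-3),bounds=(lo,hi));return z.x,np.sqrt(2*z.cost)
def micR(a,phi,az,tilt):
    """tool rotation: mic axis a, approach turned phi about it"""
    rw=np.array([-np.sin(az),np.cos(az),0]);f=np.cross(rw,a)*1.0;f=-np.cross(a,rw) if False else np.cross(rw,a)
    f=np.cross(a,rw)*-1.0
    y=np.cos(phi)*rw-np.sin(phi)*f;y-=a*(y@a);y/=np.linalg.norm(y)
    # tool axes: a=-x cos t - z sin t
    e=np.cross(-a,y)        # z if tilt=0
    z=np.cos(tilt)*e-np.sin(tilt)*a;x=np.cross(y,z);return np.c_[x,y,z]
def lean(az,d=np.radians(25)): return np.array([np.sin(d)*np.cos(az),np.sin(d)*np.sin(az),np.cos(d)])
E
python3 - <<'E'
from k import *
az=np.radians(19.2);a=lean(az);t=np.radians(6.2)
print(micR(a,0,az,0))
for nm,m in(('wide',[551,-35.5,97.5]),('narrow',[584,-126,97.5])):
  for ph in(-60,-30,0,30,45,60,90):
    M=micR(a,np.radians(ph),az,t);out=[]
    for d in(37,125):
        P=np.array(m)+d*a+18.7*M[:,2]
        b=min((ik(P,M,np.array(s)) for s in([-.5,.3,-.6,-2.6,-1.2,-1],[-.5,.3,-.3,-1.5,-1.5,0],[0,.3,-.6,1.5,-1.2,-1],[0,.3,-.6,-3,-1.2,1.5],[0,.3,-.6,0,-.5,1.5])),key=lambda v:v[1])
        out.append((np.round(b[0],2).tolist(),round(b[1],1)))
    print(nm,ph,out)
E
```

```text
[[-0.4 -0.3  0.9]
 [-0.1  0.9  0.3]
 [-0.9  0.  -0.4]]
wide -60 [([0.25, 0.56, -1.06, 2.05, -1.28, 1.95], np.float64(11.5)), ([0.23, 0.41, -0.97, 2.05, -1.16, 2.15], np.float64(0.0))]
wide -30 [([-0.39, 0.43, -0.96, -2.99, -0.91, 1.78], np.float64(0.0)), ([-0.32, 0.23, -0.81, -3.04, -0.57, 1.76], np.float64(0.0))]
wide 0 [([-0.4, 0.35, -0.5, -1.79, -0.63, 0.71], np.float64(0.0)), ([-0.21, 0.21, -0.36, -1.47, -0.46, 0.19], np.float64(0.0))]
wide 30 [([-0.42, 0.5, -0.25, -1.33, -1.1, 0.39], np.float64(0.0)), ([-0.35, 0.39, -0.15, -1.27, -1.1, 0.15], np.float64(0.0))]
wide 45 [([-0.42, 0.6, -0.1, -1.22, -1.35, 0.35], np.float64(0.0)), ([-0.37, 0.5, -0.01, -1.21, -1.38, 0.14], np.float64(0.0))]
wide 60 [([-0.39, 0.71, 0.04, -1.15, -1.59, 0.32], np.float64(0.0)), ([-0.36, 0.62, 0.14, -1.18, -1.64, 0.14], np.float64(0.0))]
wide 90 [([-0.3, 0.92, 0.34, -1.07, -2.06, 0.3], np.float64(0.0)), ([-0.29, 0.84, 0.45, -1.17, -2.13, 0.11], np.float64(0.0))]
narrow -60 [([0.09, 0.57, -0.95, 2.05, -1.22, 2.07], np.float64(38.5)), ([0.07, 0.43, -0.87, 2.05, -1.09, 2.26], np.float64(24.5))]
narrow -30 [([-0.57, 0.44, -0.76, -2.73, -0.74, 1.65], np.float64(0.0)), ([-0.47, 0.27, -0.58, -2.65, -0.41, 1.46], np.float64(0.0))]
narrow 0 [([-0.5, 0.41, -0.35, -1.6, -0.69, 0.55], np.float64(0.0)), ([-0.36, 0.29, -0.24, -1.36, -0.59, 0.16], np.float64(0.0))]
narrow 30 [([-0.52, 0.58, -0.08, -1.24, -1.2, 0.32], np.float64(0.0)), ([-0.46, 0.48, 0.01, -1.2, -1.21, 0.12], np.float64(0.0))]
narrow 45 [([-0.51, 0.68, 0.07, -1.15, -1.46, 0.28], np.float64(0.0)), ([-0.47, 0.6, 0.17, -1.16, -1.5, 0.1], np.float64(0.0))]
narrow 60 [([-0.49, 0.79, 0.24, -1.1, -1.71, 0.25], np.float64(0.0)), ([-0.46, 0.72, 0.34, -1.14, -1.76, 0.08], np.float64(0.0))]
narrow 90 [([-0.4, 1.0, 0.55, -1.07, -2.2, 0.22], np.float64(0.0)), ([-0.39, 0.94, 0.66, -1.19, -2.27, 0.01], np.float64(0.0))]
```

```bash
cat >> k.py <<'E'
def sim(P,Mt,n):
    s=read_state();q=np.array(s['joint_pos'],float);R0=Rm(s['tcp_rot']);p0=np.array(s['position'])
    w=R.from_matrix(R0.T@Mt).as_rotvec();Q=[q]
    for k in range(1,n+1):
        q,e=ik(p0+(np.array(P)-p0)*k/n,R0@R.from_rotvec(w*k/n).as_matrix(),q);Q.append(q)
        if e>1:print('ikerr',k,e)
    v=np.abs(np.diff(Q,axis=0)).max(0)*8
    print('vmax',np.round(v,2),'end',np.round(q,2),'min q5',max(x[4] for x in Q))
E
python3 - <<'E'
from k import *
az=np.radians(19.2);a=lean(az);M=micR(a,np.radians(20),az,np.radians(6.2))
P=np.array([551,-35.5,97.5])+137*a+18.7*M[:,2]
print(P);sim(P,M,14);plan(P,M,14)
E
```

```text
[617.7  -5.5 212.5]
vmax [0.2 0.4 0.7 0.8 0.8 1.1] end [-0.3  0.3 -0.2 -1.3 -0.9  0.1] min q5 -0.8945594989955441
d [-135.5  197.   256.5] w [ 0.3 -0.8 -0.7] deg/row 4.499466392589385
-9.7 14.1 18.3 0.0211 -0.0561 -0.0508; -9.4 14.0 18.6 0.0211 -0.0561 -0.0508; -9.0 13.9 18.8 0.0211 -0.0561 -0.0508; -8.7 13.9 19.0 0.0211 -0.0561 -0.0508; -8.3 13.8 19.2 0.0211 -0.0561 -0.0508; -7.9 13.8 19.3 0.0211 -0.0561 -0.0508; -7.5 13.8 19.5 0.0211 -0.0561 -0.0508; -7.1 13.9 19.6 0.0211 -0.0561 -0.0508; -6.7 13.9 19.7 0.0211 -0.0561 -0.0508; -6.4 14.0 19.8 0.0211 -0.0561 -0.0508; -6.0 14.1 19.8 0.0211 -0.0561 -0.0508; -5.6 14.3 19.8 0.0211 -0.0561 -0.0508; -5.2 14.4 19.8 0.0211 -0.0561 -0.0508; -4.8 14.6 19.8 0.0211 -0.0561 -0.0508
```

Call:
apply_moves(rows="-9.7 14.1 18.3 0.0211 -0.0561 -0.0508; -9.4 14 18.6 0.0211 -0.0561 -0.0508; -9 13.9 18.8 0.0211 -0.0561 -0.0508; -8.7 13.9 19 0.0211 -0.0561 -0.0508; -8.3 13.8 19.2 0.0211 -0.0561 -0.0508; -7.9 13.8 19.3 0.0211 -0.0561 -0.0508; -7.5 13.8 19.5 0.0211 -0.0561 -0.0508; -7.1 13.9 19.6 0.0211 -0.0561 -0.0508; -6.7 13.9 19.7 0.0211 -0.0561 -0.0508; -6.4 14 19.8 0.0211 -0.0561 -0.0508; -6 14.1 19.8 0.0211 -0.0561 -0.0508; -5.6 14.3 19.8 0.0211 -0.0561 -0.0508; -5.2 14.4 19.8 0.0211 -0.0561 -0.0508; -4.8 14.6 19.8 0.0211 -0.0561 -0.0508;0 0 0 0 0 0;0 0 0 0 0 0")

```text
clock: 9.38
position: [617.0, -4.3, 216.8]
tcp_rot: [-0.607, 2.043, 0.538]
wrist_force: [-0.5, -0.2, -2.6]
width: 26.4
finger_force: 59.9
```

```bash
python3 - <<'E'
from k import *
c,im=look('w4')
sc=grab_frame('scene');si=grab_frame('side')
for n,x in(('scene4',sc),('side4',si)): cv2.imwrite(f'pics/{n}.png',x[:,:,::-1])
s=read_state();M=Rm(s['tcp_rot']);at=M@np.array([-np.cos(.108),0,-np.sin(.108)])
g=s['position']-18.7*M[:,2];print('axis',at,'tail model',g-97*at)
for n in('scene','side'):
    print(n,'tail',proj(C[n],g-97*at),'mouth',proj(C[n],[551,-35.5,97.5]))
A=cv2.resize(sc[150:280,190:330,::-1],(400,371),interpolation=2);B=cv2.resize(si[110:240,180:320,::-1],(400,371),interpolation=2)
cv2.imwrite('pics/v4.png',np.hstack([A,B]))
E
```

```text
joints [-0.301, 0.2936, -0.2105, -1.2897, -0.8952, 0.1032] pos [617.   -4.3 216.8] rot [-0.6  2.   0.5] t 9.375 w 26.424752154930303
axis [0.4 0.1 0.9] tail model [567.5 -29.7 138. ]
scene tail [263.7 204.4] mouth [257.8 214. ]
side tail [241.8 181.1] mouth [247.6 191.4]
```

View pics/v4.png

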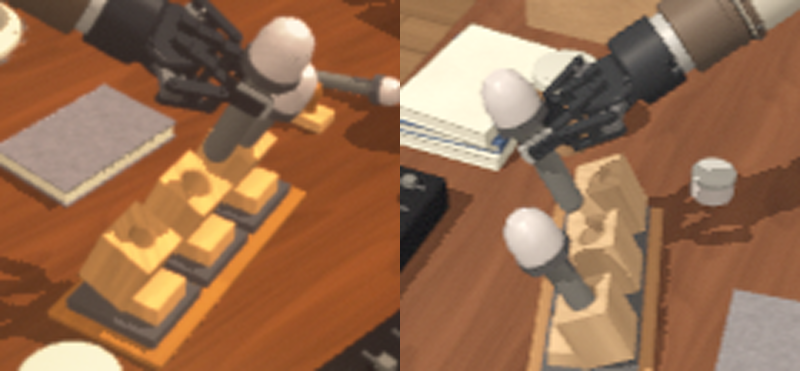

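View pics/w4.png

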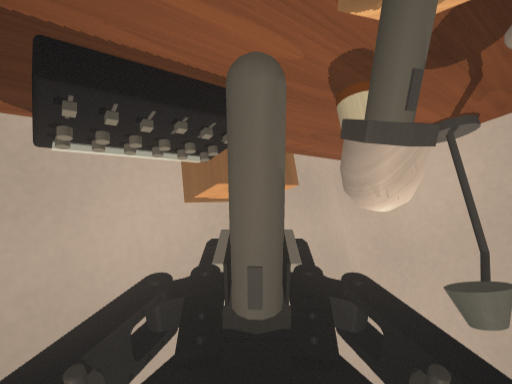

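The scene and side crops show the big mic held upright, leaning like the wells, its tail up-right of the wide (middle) hole and close to the modelled place. The wrist view shows the handle straight along the tool axis at column ~257, tail tip at row 55.

```bash
cat > holes.py <<'E'
from k import *
CC={'scene0':C['scene'],'side0':C['side'],'w1':dict(np.load('pics/w1.npz'))}
seeds={'scene0':((258,214),(239,233)),'side0':((247,192),(249,171)),'w1':((492,247),(412,261))}
def cen(tag,sd,r=7):
    g=cv2.cvtColor(cv2.imread(f'pics/{tag}.png'),cv2.COLOR_BGR2GRAY).astype(float)
    S=8;x,y=sd;h=10 if tag!='w1' else 17
    x0=x-h;cr=g[y-h:y+h,x0:x0+2*h];cr=cv2.resize(cr,None,fx=S,fy=S,interpolation=cv2.INTER_CUBIC)
    seed=cr[h*S-8:h*S+8,h*S-8:h*S+8].mean();hi=np.percentile(cr,85);th=(seed+hi)/2
    m=(cr<th).astype(np.uint8);n,l,st,ce=cv2.connectedComponentsWithStats(m,connectivity=4)
    k=l[h*S,h*S];(px)=ce[k];touch=st[k]
    return (x0+(px[0]+.5)/S-.5,y-h+(px[1]+.5)/S-.5),(touch[:5]/S).round(1).tolist()
if __name__=='__main__':
    px={}
    for t in seeds:
        for i,s in enumerate(seeds[t]):
            p,b=cen(t,s);px[t,i]=p;print(t,i,np.round(p,2),b)
    for i in(0,1):
        for combo in (['scene0','side0'],['scene0','side0','w1']):
            p,e=tri([ray(CC[t],px[t,i]) for t in combo]);print('wide narrow'.split()[i],combo,p,np.round(e,1))
    c=dict(np.load('pics/w4.npz'));s=read_state();M=Rm(s['tcp_rot'])
    at=M@np.array([-np.cos(.108),0,-np.sin(.108)]);g=s['position']-18.7*M[:,2]
    for L in(91,94,97,100): print(L,'tail in w4',proj(c,g-L*at),proj(c,g-(L-14)*at))
E
python3 holes.py
```

```text
scene0 0 [257.9 213.6] [5.1, 5.5, 10.5, 9.4, 591.8]
scene0 1 [239.1 232.7] [6.2, 6.5, 8.6, 7.5, 402.4]
side0 0 [246.5 191.7] [4.9, 6.4, 10.2, 7.8, 405.6]
side0 1 [249.  171.5] [7.0, 8.5, 7.0, 4.9, 176.1]
w1 0 [491.4 250.2] [1.0, 13.6, 31.0, 13.9, 2037.9]
w1 1 [413.2 259.6] [7.8, 11.1, 21.8, 9.8, 1097.5]
wide ['scene0', 'side0'] [552.1 -33.9  98. ] [1.7 1.7]
wide ['scene0', 'side0', 'w1'] [552.9 -34.8  97.7] [2.1 1.6 1.2]
narrow ['scene0', 'side0'] [ 580.6 -124.6   97.7] [1.8 1.8]
narrow ['scene0', 'side0', 'w1'] [ 581.5 -125.7   97.6] [2.2 1.9 1.3]
91 tail in w4 [258.4  72.2] [258.4 105.1]
94 tail in w4 [258.4  65. ] [258.4  98.2]
97 tail in w4 [258.4  57.7] [258.4  91.2]
100 tail in w4 [258.5  50.3] [258.4  84.1]
```

```bash
cat > axis.py <<'E'
from k import *
def offs(tag,n,g,at,L,rad,lo=18,hi=50):
    im=cv2.imread(f'pics/{tag}.png');sat=cv2.cvtColor(im,cv2.COLOR_BGR2HSV)[:,:,1].astype(np.float32);o=[]
    for d in np.arange(lo,hi,4):
        p=proj(C[n],g-(L-d)*at);p2=proj(C[n],g-(L-d-5)*at);t=(p2-p)/np.linalg.norm(p2-p);nn=np.array([-t[1],t[0]])
        k=np.arange(-16,16.01,.25);xy=p+k[:,None]*nn
        v=cv2.remap(sat,xy[:,0].astype(np.float32)[None],xy[:,1].astype(np.float32)[None],cv2.INTER_LINEAR)[0]
        i0=np.argmin(np.where(np.abs(k)<5,v,999));lowv=v[i0];th=(lowv+np.percentile(v,80))/2
        a=i0
        while a>0 and v[a]<th:a-=1
        b=i0
        while b<len(v)-1 and v[b]<th:b+=1
        dist=np.linalg.norm(np.array(C[n]['eye'])-g);s=dist/C[n]['fx']
        o.append(((k[a]+k[b])/2*s,(k[b]-k[a])*s))
    o=np.array(o);e,dd=ray(C[n],p);# world direction of +nn
    e,d2=ray(C[n],p+nn);w=(d2-dd);w/=np.linalg.norm(w)
    print(n,'offset mm',o[:,0],'width',o[:,1],'dir',np.round(w,2));return np.median(o[:,0]),w
E
python3 - <<'E'
from axis import *
s=read_state();M=Rm(s['tcp_rot']);at=M@np.array([-np.cos(.108),0,-np.sin(.108)]);g=s['position']-18.7*M[:,2]
O=[offs('scene4','scene',g,at,98,14),offs('side4','side',g,at,98,14)]
A=np.array([w for _,w in O]+[at]);b=[o for o,_ in O]+[0]
print('axis shift seen by cameras',np.linalg.solve(A,b))
E
```

```text
scene offset mm [0.  0.  0.  0.3 2.5 5.1 5.7 6.1] width [26.7 26.7 26.7 27.4 31.8 36.9 36.9 37.6] dir [ 0.8  0.4 -0.4]
side offset mm [-4.2 -4.9 -4.2 -3.9 -3.9 -4.2 -4.2 -4.2] width [25.3 23.9 25.3 26.  26.  26.7 26.7 26.7] dir [-0.7 -0.7  0.4]
axis shift seen by cameras [-3.   9.5 -0.2]
```

```bash
cat > tail.py <<'E'
from axis import *
def tailpx(tag,n,g,at,L,off_mm):
    """pixel of the visible tail end on the axis line shifted by off (mm along nn)"""
    im=cv2.imread(f'pics/{tag}.png');sat=cv2.cvtColor(im,cv2.COLOR_BGR2HSV)[:,:,1].astype(np.float32)
    p=proj(C[n],g-L*at);t=proj(C[n],g-(L-5)*at)-p;t/=np.linalg.norm(t);nn=np.array([-t[1],t[0]])
    s=np.linalg.norm(np.array(C[n]['eye'])-g)/C[n]['fx']
    k=np.arange(-12,14,.25);v=0
    for j in(-.7,0,.7):
        xy=p+nn*(off_mm/s+j)+k[:,None]*t
        v=v+cv2.remap(sat,xy[:,0].astype(np.float32)[None],xy[:,1].astype(np.float32)[None],cv2.INTER_LINEAR)[0]/3
    print(n,'profile',v[::4].astype(int));lo=np.median(v[-16:]);th=(lo+np.percentile(v,75))/2
    i=len(v)-1
    while i>0 and v[i]<th:i-=1
    # expected end of a hemisphere-footed silhouette on this axis line
    c=proj(C[n],g-(L-14)*at);e=p+nn*off_mm/s+k[i]*t
    return e,t,nn,s,k[i]
E
python3 - <<'E'
from tail import *
s=read_state();M=Rm(s['tcp_rot']);at=M@np.array([-np.cos(.108),0,-np.sin(.108)]);g=s['position']-18.7*M[:,2]
L,rad=98,14;rs=[]
for tag,n,o in(('scene4','scene',0.1),('side4','side',-4.2)):
    e,t,nn,sc,k=tailpx(tag,n,g,at,L,o)
    # sphere centre of the foot: silhouette end + rad along t (pixels)
    cpx=e+t*rad/sc;print(n,'end',e,'centre obs',cpx,'model',proj(C[n],g-(L-rad)*at));rs.append(ray(C[n],cpx))
p,err=tri(rs);mod=g-(L-rad)*at;print('foot centre obs',p,np.round(err,1),'model',mod,'diff',p-mod)
E
```

```text
scene profile [158 158 158 159 158 159 154 150 155 160 152 119  78  69  69  70  71  70
  67  69  71  68  67  69  68  66]
scene end [263.  205.5] centre obs [266.  200.9] model [265.6 201.5]
side profile [106 107 107 108 101 104 101  98  96  95  96  70  38  35  34  33  33  33
  31  33  34  34  34  34  34  35]
side end [241.2 183. ] centre obs [238.6 178.7] model [239.9 178.1]
foot centre obs [573.6 -24.7 150.2] [1.9 1.9] model [572.6 -27.8 149.8] diff [1.  3.2 0.4]
```

```bash
python3 - <<'E'
from k import *
az=np.radians(18);a=lean(az);M=micR(a,np.radians(20),az,.108)
P=np.array([550.9,-36.8,97.6])+(98+8)*a+18.7*M[:,2]
print(P,Rm(read_state()['tcp_rot'])-M);sim(P,M,4);plan(P,M,4)
E
```

```text
[605.8 -12.3 184.5] [[ 0. -0. -0.]
 [-0. -0.  0.]
 [-0. -0.  0.]]
vmax [0.1 0.1 0.1 0.1 0.  0.2] end [-0.3  0.3 -0.3 -1.4 -0.9  0.2] min q5 -0.8886537589773356
d [35.  -3.1  3.9] w [ 0. -0.  0.] deg/row 0.3537177752326498
8.8 -0.8 1.0 0.0043 -0.0001 0.0044; 8.8 -0.8 1.0 0.0043 -0.0001 0.0044; 8.8 -0.8 1.0 0.0043 -0.0001 0.0044; 8.7 -0.9 1.0 0.0043 -0.0001 0.0044
```

Call:
apply_moves(rows="8.8 -0.8 1 0.0043 0 0.0044;8.8 -0.8 1 0.0043 0 0.0044;8.8 -0.8 1 0.0043 0 0.0044;8.7 -0.9 1 0.0043 0 0.0044;0 0 0 0 0 0;0 0 0 0 0 0")

```text
clock: 10.28
position: [605.9, -12.0, 184.0]
tcp_rot: [-0.576, 2.051, 0.532]
wrist_force: [0.1, 0.9, -1.5]
width: 26.0
finger_force: 59.9
```

Call:
apply_moves(rows="5 0 0.54 0 0 0;5 0 0.54 0 0 0;5 0 0.54 0 0 0;4 0 0.43 0 0 0;0 0 0 0 0 0")

```text
clock: 10.9
position: [597.8, -14.5, 166.0]
tcp_rot: [-0.576, 2.053, 0.532]
wrist_force: [0.5, -0.3, -2.5]
width: 26.4
finger_force: 59.9
```

Call:
apply_moves(rows="5 0 0.54 0 0 0;5 0 0.54 0 0 0;5 0 0.54 0 0 0;0 0 0 0 0 0")

```text
clock: 11.4
position: [591.6, -16.4, 152.1]
tcp_rot: [-0.575, 2.053, 0.533]
wrist_force: [0.4, 0.8, -2.6]
width: 26.2
finger_force: 59.9
```

Call:
apply_moves(rows="5 0 0.54 0 0 0;5 0 0.54 0 0 0;5 0 0.54 0 0 0;5 0 0.54 0 0 0;4 0 0.43 0 0 0;0 0 0 0 0 0")

```text
clock: 12.15
position: [581.9, -19.5, 130.5]
tcp_rot: [-0.576, 2.052, 0.532]
wrist_force: [-0.3, 0.5, -2.2]
width: 26.2
finger_force: 59.9
```

Call:
apply_moves(rows="3 0 0.32 0 0 0;3 0 0.32 0 0 0;0 0 0 0 0 0;0 0 0 0 0 0")

```text
clock: 12.65
position: [580.6, -20.0, 126.7]
tcp_rot: [-0.576, 2.049, 0.532]
wrist_force: [1.0, 1.7, 2.7]
width: 26.6
finger_force: 60.1
```

Call:
apply_moves(rows="2 0 0.22 0 0 0;0 0 0 0 0 0;0 0 0 0 0 0")

```text
clock: 13.02
position: [580.8, -19.9, 126.5]
tcp_rot: [-0.577, 2.045, 0.532]
wrist_force: [2.3, 1.9, 8.0]
width: 26.7
finger_force: 60.2
```

```bash
python3 - <<'E'
from k import *
look('w5')
s=read_state();M=Rm(s['tcp_rot']);at=M@np.array([-np.cos(.108),0,-np.sin(.108)]);g=s['position']-18.7*M[:,2]
print('tail',g-98*at,'depth',(np.array([550.9,-36.8,97.6])-(g-98*at))@at,s['wrist_force'])
sc=grab_frame('scene');si=grab_frame('side')
A=cv2.resize(sc[150:280,190:330,::-1],(400,371),interpolation=2);B=cv2.resize(si[110:240,180:320,::-1],(400,371),interpolation=2)
cv2.imwrite('pics/v5.png',np.hstack([A,B]))
E
```

```text
joints [-0.4133, 0.4203, -0.3353, -1.446, -0.9197, 0.4304] pos [580.8 -19.9 126.5] rot [-0.6  2.   0.5] t 13.025 w 26.658909889699352
tail [529.5 -43.1  46.6] depth 55.69368529055076 [2.8 2.7 8.2]
```

View pics/v5.png

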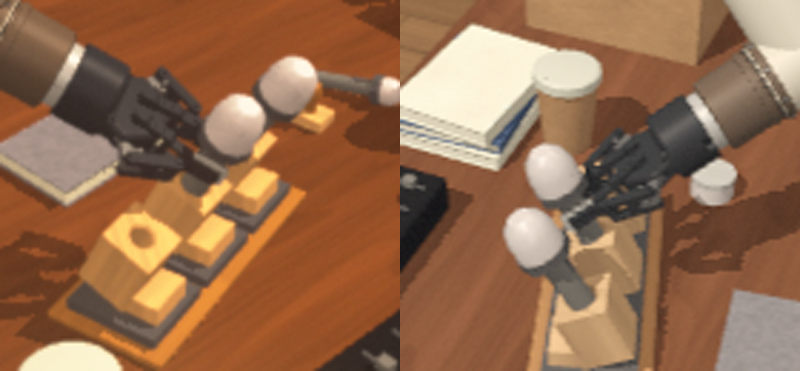

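The crops show the big mic in the middle socket, parallel to the standing one. I'll release it and check its depth against the standing mic.

Call:
apply_moves(rows="0 0 0 0 0 0;0 0 0 0 0 0;0 0 0 0 0 0", grip=0.3)

```text
clock: 13.55
position: [578.3, -20.5, 123.0]
tcp_rot: [-0.576, 2.053, 0.532]
wrist_force: [0.4, 0.1, 0.1]
width: 55.6
finger_force: 0.0
```

Call:
apply_moves(rows="0 0 -15 0 0 0;0 0 -30 0 0 0;0 0 -45 0 0 0;0 0 -30 0 0 0;0 0 0 0 0 0")

```text
clock: 14.18
position: [499.4, -90.7, 184.2]
tcp_rot: [-0.575, 2.051, 0.527]
wrist_force: [0.8, 0.9, -0.9]
width: 55.6
finger_force: 0.0
```

```bash
python3 - <<'E'
from k import *
look('w6')
sc=grab_frame('scene');si=grab_frame('side')
for n,x in(('scene6',sc),('side6',si)): cv2.imwrite(f'pics/{n}.png',x[:,:,::-1])
for t in('standing_mic_head','big_mic_head'):
    o={n:[(np.round(x['pixel'],1).tolist(),round(x['confidence'],2)) for x in finder.tip_of(t,n)] for n in C};print(t,o)
A=cv2.resize(sc[150:280,190:330,::-1],(400,371),interpolation=2);B=cv2.resize(si[110:240,180:320,::-1],(400,371),interpolation=2)
cv2.imwrite('pics/v6.png',np.hstack([A,B]))
# blobs of pale heads
for n,x in(('scene',sc),('side',si)):
    h=cv2.cvtColor(x,cv2.COLOR_RGB2HSV);m=((h[:,:,1]<45)&(h[:,:,2]>125)).astype(np.uint8)
    k,l,st,ce=cv2.connectedComponentsWithStats(m)
    print(n,[(st[i].tolist(),np.round(ce[i],1).tolist()) for i in range(1,k) if 100<st[i][4]<900 and 190<ce[i][0]<330 and 120<ce[i][1]<260])
E
```

```text
joints [-0.591, 0.268, -0.3721, -1.273, -1.0714, 0.3278] pos [499.4 -90.7 184.2] rot [-0.6  2.1  0.5] t 14.175 w 55.58809798317166
standing_mic_head {'scene': [([295.0, 173.8], 0.63)], 'side': [([254.3, 203.3], 0.34)]}
big_mic_head {'scene': [([43.9, 280.7], 0.79), ([156.3, 200.7], 0.71), ([279.1, 190.3], 0.69)], 'side': [([227.7, 165.0], 0.95), ([354.0, 202.8], 0.83), ([345.3, 133.8], 0.52)]}
scene []
side [([222, 161, 19, 20, 273], [230.3, 170.4]), ([282, 166, 16, 16, 202], [289.0, 173.2]), ([217, 183, 20, 21, 310], [226.2, 192.8])]
```

View pics/v6.png

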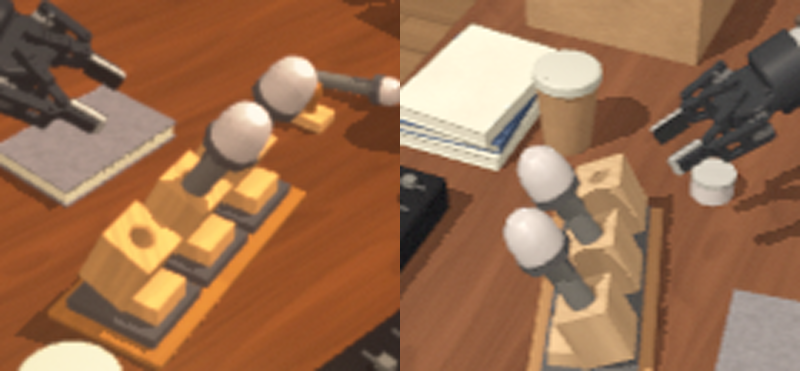

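```bash
python3 - <<'E'
from k import *
az=np.radians(18);a=lean(az);rw=np.array([-np.sin(az),np.cos(az),0])
m=np.array([552.1,-33.9,98.0])
for n in C:
    im=cv2.imread(f'pics/{n}6.png');h=cv2.cvtColor(im,cv2.COLOR_BGR2HSV)
    mk=((h[:,:,1]<60)&(h[:,:,2]>150)).astype(np.uint8);k,l,st,ce=cv2.connectedComponentsWithStats(mk)
    print(n,[(st[i].tolist(),np.round(ce[i],1).tolist()) for i in range(1,k) if 80<st[i][4]<900 and 210<ce[i][0]<310 and 150<ce[i][1]<220])
    for nm,q in(('big',m),('stand',m+95*rw)):
        print(nm,[np.round(proj(C[n],q+(d)*a),1).tolist() for d in(100,104,108)])
E
```

```text
scene []
big [[273.1, 192.0], [273.7, 191.1], [274.4, 190.1]]
stand [[289.4, 175.5], [290.0, 174.6], [290.7, 173.7]]
side [([221, 161, 20, 20, 284], [229.9, 170.2]), ([282, 165, 16, 17, 209], [288.9, 173.2]), ([216, 183, 21, 21, 315], [225.8, 192.6])]
big [[232.6, 167.5], [232.0, 166.5], [231.4, 165.5]]
stand [[229.0, 190.1], [228.3, 189.1], [227.7, 188.0]]
```

```bash
python3 - <<'E'
from k import *
u=np.array([np.cos(.447),np.sin(.447),0]);M=frame(-u,[0,0,-1]);P=[430,300,270]
for n in(16,): sim(P,M,n);plan(P,M,n)
E
```

```text
vmax [1.3 0.5 0.7 1.6 0.8 2.4] end [ 0.9  0.2 -0.2  0.  -1.2 -2. ] min q5 -0.512283231856497
d [-116.4  363.8  133. ] w [0.2 1.  0.1] deg/row 3.7947441224449814
-7.3 22.7 8.3 0.0144 0.0644 0.0057; -7.7 22.9 7.5 0.0144 0.0644 0.0057; -8.0 23.0 6.7 0.0144 0.0644 0.0057; -8.2 23.2 5.8 0.0144 0.0644 0.0057; -8.5 23.3 4.9 0.0144 0.0644 0.0057; -8.6 23.4 4.1 0.0144 0.0644 0.0057; -8.7 23.5 3.2 0.0144 0.0644 0.0057; -8.8 23.6 2.3 0.0144 0.0644 0.0057; -8.7 23.7 1.3 0.0144 0.0644 0.0057; -8.7 23.7 0.4 0.0144 0.0644 0.0057; -8.5 23.8 -0.5 0.0144 0.0644 0.0057; -8.3 23.8 -1.3 0.0144 0.0644 0.0057; -8.1 23.9 -2.2 0.0144 0.0644 0.0057; -7.8 23.9 -3.1 0.0144 0.0644 0.0057; -7.4 23.9 -3.9 0.0144 0.0644 0.0057; -7.0 23.8 -4.7 0.0144 0.0644 0.0057
```

Call:
apply_moves(rows="0 0 -30 0 0 0;-7.3 22.7 8.3 0.0144 0.0644 0.0057; -7.7 22.9 7.5 0.0144 0.0644 0.0057; -8 23 6.7 0.0144 0.0644 0.0057; -8.2 23.2 5.8 0.0144 0.0644 0.0057; -8.5 23.3 4.9 0.0144 0.0644 0.0057; -8.6 23.4 4.1 0.0144 0.0644 0.0057; -8.7 23.5 3.2 0.0144 0.0644 0.0057; -8.8 23.6 2.3 0.0144 0.0644 0.0057; -8.7 23.7 1.3 0.0144 0.0644 0.0057; -8.7 23.7 0.4 0.0144 0.0644 0.0057; -8.5 23.8 -0.5 0.0144 0.0644 0.0057; -8.3 23.8 -1.3 0.0144 0.0644 0.0057; -8.1 23.9 -2.2 0.0144 0.0644 0.0057; -7.8 23.9 -3.1 0.0144 0.0644 0.0057; -7.4 23.9 -3.9 0.0144 0.0644 0.0057; -7 23.8 -4.7 0.0144 0.0644 0.0057;0 0 0 0 0 0")

```text
clock: 16.77
position: [410.4, 282.0, 284.0]
tcp_rot: [-0.699, 3.06, 0.003]
wrist_force: [-0.5, 0.3, -0.6]
width: 55.6
finger_force: 0.0
```

```bash
python3 - <<'E'
from k import *
look('w7',[('slim_mic_tail',12),('slim_mic_head',20),('slim_mic_centre',16),('stamp',0)])
E
```

```text
joints [0.9291, 0.1284, -0.2081, 0.0006, -1.2309, -2.0507] pos [410.4 282.  284. ] rot [-0.7  3.1  0. ] t 16.775 w 55.63046005333545
slim_mic_tail [266.5 128.1] 0.71 [371.6 278.5  12. ]
slim_mic_head [262.1 226.8] 0.68 [514.2 341.   20. ]
slim_mic_centre [267.  181.6] 0.57 [443.6 314.9  16. ]
stamp [217.9 167.7] 0.87 [460.8 237.6   0. ]
```

View pics/w7.png

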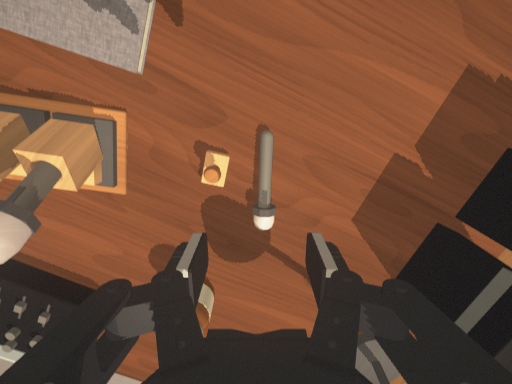

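The wrist view shows the slim mic: tail (266,130), collar near row 209, head tip (264,230). The stamp is at (215,168) to its left, clear of a narrowed gripper.

```bash
python3 - <<'E'
from k import *
c=dict(np.load('pics/w7.npz'));im=cv2.imread('pics/w7.png');hs=cv2.cvtColor(im,cv2.COLOR_BGR2HSV)
pts=[]
for y in range(138,198,6):
    x=np.where(hs[y,252:280,1]<75)[0]+252
    if len(x): pts.append(((x.min()+x.max())/2,y));print(y,x.min(),x.max(),end=' | ')
pts=np.array(pts);f=np.polyfit(pts[:,1],pts[:,0],1);print(f)
col=np.where(hs[110:160,int(np.polyval(f,135)),1]<75)[0]+110;print('tail row',col.min())
A=lambda row,z:onz(c,(np.polyval(f,row),row),z)
t=A(col.min()+.0,11);b=A(195,18);u=(b-t)[:2];az=np.arctan2(u[1],u[0]);print(t,b,A(230,20),'az',az)
g=np.r_[t[:2]+92*.997*np.array([np.cos(az),np.sin(az)]),0];g[2]=4
M=frame([-np.cos(az),-np.sin(az),0],[0,0,-1]);print(g);plan(g+[0,0,40],M,6)
E
```

```text
138 260 272 | 144 260 272 | 150 260 272 | 156 260 271 | 162 260 271 | 168 260 271 | 174 259 270 | 180 259 270 | 186 259 270 | 192 259 270 | [ -0. 271.]
tail row 131
[375.5 280.4  11. ] [464.6 320.4  18. ] [518.8 344.8  20. ] az 0.42230867466175487
[459.1 317.9   4. ]
d [-60.3  13.8 241. ] w [0. 0. 0.] deg/row 0.2359719827158376
-10.1 2.3 40.2 0.0002 0.0007 0.0041; -10.1 2.3 40.2 0.0002 0.0007 0.0041; -10.1 2.4 40.1 0.0002 0.0007 0.0041; -10.1 2.4 40.1 0.0002 0.0007 0.0041; -10.1 2.5 40.1 0.0002 0.0007 0.0041; -10.2 2.5 40.1 0.0002 0.0007 0.0041
```

Call:
apply_moves(rows="-10.1 2.3 40.2 0 0.0007 0.0041;-10.1 2.3 40.2 0 0.0007 0.0041;-10.1 2.4 40.1 0 0.0007 0.0041;-10.1 2.4 40.1 0 0.0007 0.0041;-10.1 2.5 40.1 0 0.0007 0.0041;-10.2 2.5 40.1 0 0.0007 0.0041;0 0 0 0 0 0;0 0 0 0 0 0", grip=0)

```text
clock: 18.02
position: [460.2, 319.0, 45.8]
tcp_rot: [-0.658, 3.07, 0.004]
wrist_force: [0.1, -0.0, 0.3]
width: 43.0
finger_force: 0.0
```

Call:
apply_moves(rows="0 0 20 0 0 0;0 0 15 0 0 0;0 0 9 0 0 0;0 0 0 0 0 0")

```text
clock: 18.52
position: [459.6, 318.7, 0.2]
tcp_rot: [0.659, -3.072, -0.001]
wrist_force: [0.1, 0.4, 0.2]
width: 42.5
finger_force: 0.0
```

Call:
apply_moves(rows="0 0 0 0 0 0;0 0 0 0 0 0;0 0 0 0 0 0;0 0 0 0 0 0;0 0 0 0 0 0", grip=-1, grip_force=50)

```text
clock: 19.15
position: [460.1, 319.3, 0.9]
tcp_rot: [-0.659, 3.07, 0.003]
wrist_force: [-0.2, -0.9, 6.1]
width: 18.7
finger_force: 49.0
```

Call:
apply_moves(rows="0 0 -20 0 0 0;0 0 -45 0 0 0;0 0 -50 0 0 0;0 0 -50 0 0 0;0 0 -50 0 0 0;0 0 -50 0 0 0;0 0 0 0 0 0")

```text
clock: 20.02
position: [460.9, 319.8, 269.1]
tcp_rot: [-0.657, 3.065, 0.01]
wrist_force: [0.9, 0.3, -3.1]
width: 18.5
finger_force: 49.3
```

```bash
python3 - <<'E'
from k import *
look('w8')
az=np.radians(18);a=lean(az);t=.073;m=np.array([579.6,-127.8,97.3])
for ph in(15,25,35,50):
    M=micR(a,np.radians(ph),az,t);P=m+(92+40)*a+18.7*M[:,2];print(ph,P);sim(P,M,24)
E
```

```text
joints [0.8952, 0.2462, -0.0962, -0.0005, -1.219, -2.0433] pos [460.9 319.8 269.1] rot [-0.7  3.1  0. ] t 20.025 w 18.531793625400798
15 [ 646.1 -101.1  208.1]
vmax [0.7 0.3 0.4 1.  0.5 1.4] end [-0.5  0.4 -0.1 -1.3 -0.9  0.2] min q5 -0.499320147784931
25 [644.2 -98.5 208.6]
vmax [0.7 0.3 0.4 0.8 0.5 1.2] end [-0.5  0.4 -0.1 -1.3 -1.1  0.1] min q5 -0.6364233850237229
35 [642.  -96.3 209.2]
vmax [0.6 0.3 0.4 0.7 0.5 1.1] end [-0.5  0.5  0.1 -1.2 -1.3  0.1] min q5 -0.7419688770937766
50 [638.  -93.8 210.6]
vmax [0.6 0.4 0.4 0.7 0.5 1.1] end [-0.5  0.6  0.2 -1.2 -1.6  0.1] min q5 -0.8617213086305922
```

```bash
python3 - <<'E'
from k import *
az=np.radians(18);a=lean(az);t=.073
M=micR(a,np.radians(30),az,t);P=np.array([500,-150,320.])
sim(P,M,18);plan(P,M,18)
E
```

```text
vmax [1.1 0.4 0.6 1.  0.7 1.5] end [-0.7  0.2 -0.1 -1.1 -1.5  0. ] min q5 -0.7983996755259813
d [ 155.  -444.1  -55.8] w [-0.4 -1.1 -0.2] deg/row 3.644720501290303
8.6 -24.7 -3.1 -0.0217 -0.0586 -0.0120; 8.7 -24.5 -4.1 -0.0217 -0.0586 -0.0120; 8.7 -24.3 -5.2 -0.0217 -0.0586 -0.0120; 8.7 -24.1 -6.2 -0.0217 -0.0586 -0.0120; 8.6 -23.8 -7.2 -0.0217 -0.0586 -0.0120; 8.4 -23.5 -8.3 -0.0217 -0.0586 -0.0120; 8.2 -23.2 -9.2 -0.0217 -0.0586 -0.0120; 7.9 -22.9 -10.2 -0.0217 -0.0586 -0.0120; 7.5 -22.6 -11.2 -0.0217 -0.0586 -0.0120; 7.1 -22.3 -12.1 -0.0217 -0.0586 -0.0120; 6.6 -21.9 -13.0 -0.0217 -0.0586 -0.0120; 6.1 -21.5 -13.8 -0.0217 -0.0586 -0.0120; 5.5 -21.2 -14.6 -0.0217 -0.0586 -0.0120; 4.9 -20.8 -15.4 -0.0217 -0.0586 -0.0120; 4.2 -20.4 -16.1 -0.0217 -0.0586 -0.0120; 3.5 -20.0 -16.8 -0.0217 -0.0586 -0.0120; 2.8 -19.6 -17.4 -0.0217 -0.0586 -0.0120; 2.0 -19.2 -17.9 -0.0217 -0.0586 -0.0120
```

Call:
apply_moves(rows="8.6 -24.7 -3.1 -0.0217 -0.0586 -0.012; 8.7 -24.5 -4.1 -0.0217 -0.0586 -0.012; 8.7 -24.3 -5.2 -0.0217 -0.0586 -0.012; 8.7 -24.1 -6.2 -0.0217 -0.0586 -0.012; 8.6 -23.8 -7.2 -0.0217 -0.0586 -0.012; 8.4 -23.5 -8.3 -0.0217 -0.0586 -0.012; 8.2 -23.2 -9.2 -0.0217 -0.0586 -0.012; 7.9 -22.9 -10.2 -0.0217 -0.0586 -0.012; 7.5 -22.6 -11.2 -0.0217 -0.0586 -0.012; 7.1 -22.3 -12.1 -0.0217 -0.0586 -0.012; 6.6 -21.9 -13 -0.0217 -0.0586 -0.012; 6.1 -21.5 -13.8 -0.0217 -0.0586 -0.012; 5.5 -21.2 -14.6 -0.0217 -0.0586 -0.012; 4.9 -20.8 -15.4 -0.0217 -0.0586 -0.012; 4.2 -20.4 -16.1 -0.0217 -0.0586 -0.012; 3.5 -20 -16.8 -0.0217 -0.0586 -0.012; 2.8 -19.6 -17.4 -0.0217 -0.0586 -0.012; 2 -19.2 -17.9 -0.0217 -0.0586 -0.012;0 0 0 0 0 0")

```text
clock: 22.45
position: [499.7, -152.3, 316.3]
tcp_rot: [-0.673, 1.984, 0.712]
wrist_force: [0.1, -0.1, -3.3]
width: 18.3
finger_force: 49.6
```

```bash
python3 - <<'E'
from k import *
look('w9')
az=np.radians(18);a=lean(az);t=.073;m=np.array([579.6,-127.8,97.3])
M=micR(a,np.radians(30),az,t);P=m+(92+35)*a+18.7*M[:,2]
sim(P,M,8);plan(P,M,8)
E
```

```text
joints [-0.6907, 0.2295, -0.0766, -1.1362, -1.4553, 0.0407] pos [ 499.7 -152.3  316.3] rot [-0.7  2.   0.7] t 22.45 w 18.29594924627098
vmax [0.2 0.3 0.1 0.1 0.3 0.1] end [-0.5  0.5 -0.  -1.2 -1.2  0.1] min q5 -1.2152899722097554
d [ 25.7 -86.4 165.7] w [-0. -0. -0.] deg/row 0.04744610753090727
3.2 -10.8 20.7 -0.0001 -0.0003 -0.0008; 3.2 -10.8 20.7 -0.0001 -0.0003 -0.0008; 3.2 -10.8 20.7 -0.0001 -0.0003 -0.0008; 3.3 -10.8 20.7 -0.0001 -0.0003 -0.0008; 3.3 -10.8 20.7 -0.0001 -0.0003 -0.0008; 3.3 -10.8 20.7 -0.0001 -0.0003 -0.0008; 3.3 -10.8 20.7 -0.0001 -0.0003 -0.0008; 3.3 -10.8 20.7 -0.0001 -0.0003 -0.0008
```

Call:
apply_moves(rows="3.2 -10.8 20.7 0 0 -0.0008;3.2 -10.8 20.7 0 0 -0.0008;3.2 -10.8 20.7 0 0 -0.0008;3.3 -10.8 20.7 0 0 -0.0008;3.3 -10.8 20.7 0 0 -0.0008;3.3 -10.8 20.7 0 0 -0.0008;3.3 -10.8 20.7 0 0 -0.0008;3.3 -10.8 20.7 0 0 -0.0008;0 0 0 0 0 0;0 0 0 0 0 0")

```text
clock: 23.75
position: [642.2, -97.4, 207.9]
tcp_rot: [-0.689, 1.976, 0.703]
wrist_force: [-0.4, -0.4, -2.7]
width: 18.5
finger_force: 49.5
```

```bash
python3 - <<'E'
from tail import *
c,im=look('w10')
for n in C: cv2.imwrite(f'pics/{n}10.png',grab_frame(n)[:,:,::-1])
s=read_state();M=Rm(s['tcp_rot']);at=M@np.array([-np.cos(.073),0,-np.sin(.073)]);g=s['position']-18.7*M[:,2];L,rad=92,10
for l in(89,92,95):print('wrist tail',l,proj(c,g-l*at),proj(c,g-(l-40)*at))
hs=cv2.cvtColor(im,cv2.COLOR_RGB2HSV)
for y in range(40,200,20): 
    x=np.where(np.abs(im[y,200:320].astype(int)-im[190,257].astype(int)).sum(1)<60)[0]+200;print(y,(x.min(),x.max(),len(x)) if len(x) else None,end=' ')
print();rs=[]
for n in C:
    o,w=offs(f'{n}10',n,g,at,L,rad,14,48)
    e,t,nn,sc,k=tailpx(f'{n}10',n,g,at,L,o);cp=e+t*rad/sc;rs.append(ray(C[n],cp));print(n,'k',k,o)
p,err=tri(rs);print('diff',p-(g-(L-rad)*at),np.round(err,1),'axis',at,'tail',g-L*at)
E
```

```text
joints [-0.4816, 0.4724, -0.0014, -1.2367, -1.2138, 0.1415] pos [642.2 -97.4 207.9] rot [-0.7  2.   0.7] t 23.75 w 18.538184523840982
wrist tail 89 [260.6  76.4] [260.4 168. ]
wrist tail 92 [260.6  69. ] [260.4 161.6]
wrist tail 95 [260.6  61.4] [260.4 155.1]
40 None 60 (np.int64(251), np.int64(263), 4) 80 (np.int64(239), np.int64(278), 39) 100 (np.int64(239), np.int64(278), 40) 120 (np.int64(200), np.int64(277), 43) 140 (np.int64(239), np.int64(277), 39) 160 (np.int64(200), np.int64(277), 76) 180 (np.int64(238), np.int64(276), 39) 
scene offset mm [1.5 1.8 1.8 1.8 1.8 1.5 1.8 1.8 1.8] width [18.4 17.8 17.8 17.8 17.8 17.2 17.8 17.8 17.8] dir [ 0.8  0.4 -0.4]
scene profile [159 158 158 158 158 158 160 158 151 144 147 128  83  73  73  73  74  72
  72  72  71  71  72  72  72  72]
scene k -0.75 1.7787037813572673
side offset mm [-5.7 -5.3 -5.3 -4.9 -6.  -5.3 -5.3 -6.  -5.3] width [20.4 21.1 19.6 20.4 21.1 19.6 21.1 19.6 21.1] dir [-0.7 -0.6  0.4]
side profile [106 108 110 109 107 105 101 109 137 141  93  36  33  35  34  35  35  34
  34  35  36  34  35  34  31  33]
side k -1.75 -5.286163935518248
diff [-0.3  5.4 -2.7] [1.3 1.3] axis [0.4 0.1 0.9] tail [ 595.  -123.6  133.3]
```

View pics/w10.png

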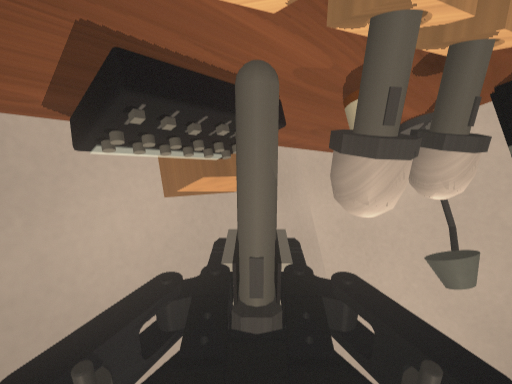

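The wrist view shows the slim mic straight in the grip, tail tip at (258,60), with both standing mics clear on the right. I'll correct sideways and lower.

```bash
python3 - <<'E'
from k import *
az=np.radians(18);a=lean(az);M=micR(a,np.radians(30),az,.073)
P=np.array([578.9,-129.3,97.8])+(95+6)*a+18.7*M[:,2]
sim(P,M,4);plan(P,M,4)
E
```

```text
vmax [0.1 0.1 0.1 0.  0.  0.1] end [-0.5  0.5 -0.  -1.2 -1.2  0.2] min q5 -1.2137990532533782
d [30.4 -0.6  1.5] w [-0. -0.  0.] deg/row 0.12839634530251345
7.6 -0.1 0.4 -0.0006 -0.0003 0.0021; 7.6 -0.2 0.4 -0.0006 -0.0003 0.0021; 7.6 -0.2 0.4 -0.0006 -0.0003 0.0021; 7.6 -0.2 0.4 -0.0006 -0.0003 0.0021
```

Call:
apply_moves(rows="7.6 -0.1 0.4 -0.0006 0 0.0021;7.6 -0.2 0.4 -0.0006 0 0.0021;7.6 -0.2 0.4 -0.0006 0 0.0021;7.6 -0.2 0.4 -0.0006 0 0.0021;0 0 0 0 0 0;0 0 0 0 0 0")

```text
clock: 24.65
position: [630.3, -102.5, 180.6]
tcp_rot: [-0.682, 1.979, 0.71]
wrist_force: [-0.8, -0.3, -1.9]
width: 18.3
finger_force: 49.5
```

Call:
apply_moves(rows="4 0 0.3 0 0 0;4 0 0.3 0 0 0;4 0 0.3 0 0 0;0 0 0 0 0 0")

```text
clock: 25.15
position: [625.0, -104.0, 169.1]
tcp_rot: [-0.681, 1.98, 0.712]
wrist_force: [0.4, -0.3, -2.7]
width: 18.4
finger_force: 49.5
```

Call:
apply_moves(rows="3 0 0.2 0 0 0;3 0 0.2 0 0 0;3 0 0.2 0 0 0;0 0 0 0 0 0")

```text
clock: 25.65
position: [621.4, -105.2, 161.1]
tcp_rot: [-0.681, 1.98, 0.711]
wrist_force: [1.1, 0.4, -2.6]
width: 18.4
finger_force: 49.5
```

Depth is about 15 mm and the force is low, so I'll continue.

Call:
apply_moves(rows="4 0 0.3 0 0 0;4 0 0.3 0 0 0;4 0 0.3 0 0 0;4 0 0.3 0 0 0;0 0 0 0 0 0")

```text
clock: 26.28
position: [614.9, -107.3, 146.4]
tcp_rot: [-0.681, 1.98, 0.711]
wrist_force: [0.2, -0.3, -2.2]
width: 18.2
finger_force: 49.5
```

Call:
apply_moves(rows="4 0 0.3 0 0 0;4 0 0.3 0 0 0;4 0 0.3 0 0 0;4 0 0.3 0 0 0;0 0 0 0 0 0")

```text
clock: 26.9
position: [608.4, -109.4, 131.9]
tcp_rot: [-0.681, 1.98, 0.711]
wrist_force: [-0.3, -0.6, -2.1]
width: 18.7
finger_force: 49.5
```

Call:
apply_moves(rows="3 0 0.2 0 0 0;3 0 0.2 0 0 0;0 0 0 0 0 0")

```text
clock: 27.28
position: [606.0, -110.1, 126.6]
tcp_rot: [-0.681, 1.98, 0.711]
wrist_force: [-0.0, -0.3, -1.2]
width: 18.2
finger_force: 49.5
```

Call:
apply_moves(rows="3 0 0.2 0 0 0;2 0 0.15 0 0 0;0 0 0 0 0 0;0 0 0 0 0 0")

```text
clock: 27.78
position: [605.6, -110.5, 124.7]
tcp_rot: [-0.682, 1.975, 0.71]
wrist_force: [2.8, 1.2, 4.6]
width: 18.5
finger_force: 49.6
```

Call:
apply_moves(rows="0 0 0 0 0 0;0 0 0 0 0 0;0 0 0 0 0 0", grip=0)

```text
clock: 28.15
position: [603.9, -110.9, 122.0]
tcp_rot: [-0.681, 1.98, 0.711]
wrist_force: [0.4, 1.3, 0.0]
width: 42.2
finger_force: 0.0
```

Call:
apply_moves(rows="0 0 -15 0 0 0;0 0 -30 0 0 0;0 0 -45 0 0 0;0 0 -45 0 0 0;0 0 0 0 0 0;0 0 0 0 0 0")

```text
clock: 28.9
position: [528.3, -206.5, 180.8]
tcp_rot: [-0.68, 1.979, 0.71]
wrist_force: [-0.1, 0.2, 0.1]
width: 42.8
finger_force: 0.0
```

```bash
python3 - <<'E'
from k import *
s=read_state();print(s['position'],s['clock'],s['wrist_force'])
sc=grab_frame('scene');si=grab_frame('side')
A=cv2.resize(sc[140:340,140:340,::-1],(400,400),interpolation=2);B=cv2.resize(si[110:240,180:310,::-1],(400,400),interpolation=2)
cv2.imwrite('pics/v11.png',np.hstack([A,B]))
E
```

```text
[ 528.3 -206.5  180.8] 28.9 [-0.1  0.2  0.1]
```

View pics/v11.png

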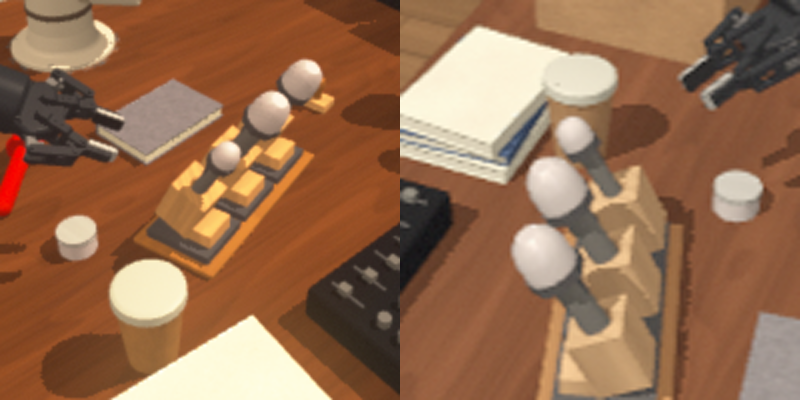

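The last crops show all three mics standing parallel in their sockets. The tin and cup have not moved, and the gripper is clear.

```bash
python3 -c "
from plant import order
print(order.sign_off())"
```

```text
the job is handed in; nothing more can be done
None
```

I put both microphones tail-down in their sockets and let go: the big one in the free wide socket, the slim one in the narrow socket. Each was lowered until it touched the socket floor. The standing mic, tin and cup looked undisturbed in the last pictures, and I handed the job in at about 29 s.

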